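# Make a battery unit safe: isolator off, service plug out

### The job

Make the white battery unit safe to open: turn the rotary isolator on its cover anticlockwise to its OFF position and, only once it is off, draw the service plug (the one with the stirrup handle) out of its socket. Leave the plug lying flat on the mat, clear of the socket and just in front of it, and leave the blanking plug fully home and the tub, bottle and carton where they stand.

Things in the scene. Friction and masses are not known exactly. Their poses are not given: they have to be found in the camera images.
- pack: White battery unit, 220 x 300 x 76 mm (its x, y, z), fixed, lying on its back on the 3 mm thick green mat. Origin: centre of its underside, on the mat; z up through the cover. Its -x face, 110 mm from the origin, is the socket end. The isolator stands on the cover with its axis at x = -30, y = 0 mm; its square base is 72 x 72 mm and 12 mm high.
- socket_a (a point): Centre of the mouth of one of two equal sockets in the socket end, at x = -110, y = +65, 28 mm above the mat. Each is 39 x 23 mm, 36 mm deep, and has a sprung steel ball on each side that snaps into grooves in a plug's nose.
- socket_b (a point): The same for the other socket, at y = -65 mm.
- isolator (a joint): Rotary handle of the isolator (vertical axis). 0 = ON: its bar lies along the unit's x, pointing at the socket end. 1.571 = OFF: the bar lies along the unit's y, parallel to the socket end. ON to OFF is anticlockwise seen from above. End stops at both; an over-centre spring resists with up to about 0.2 N m until half way (0.785), then throws it on into the other position.
- isolator_grip (a point): Middle of the isolator's black bar handle, on its axis, 32 mm above the cover (111 mm above the bench): the bar is 70 mm long, 14 mm wide and 24 mm high (12 mm above and below this point); under it lies a round skirt of radius 24 mm, on the square base.
- plug: Service plug, black, loose, 140 to 240 g, home in either socket, underside on the mat. Origin: on the mat under the root of its nose, 1 mm off the socket end when home; +x points into the socket, z up. Body: x = -30 to 0, 76 mm wide, 54 high. Nose: 36 x 21 mm, 30 long, 28 mm above the underside, 1 to 1.5 mm play all round. Some 12 to 18 N pull it out of the detent, hardest in the first 5 mm.
- plug_grip (a point): Centre of the cross bar of the plug's stirrup handle, 80 mm in front of the plug's origin and 18 mm above the mat. Bar: 12 mm thick, 76 wide, 30 high (3 to 33 mm above the mat). Two 10 mm thick side arms join it to the plug's body. The opening between bar, arms and body, free from above down to the mat, is 44 mm along the plug's x (x = -74 to -30) and 56 mm along y.
- plug_tip (a point): Middle of the tip of the plug's nose, 30 mm inside the socket end when home.
- blank: Blanking plug in the other socket, black, loose, with the same nose and the same kind of origin and axes but no handle: it stands out 24 mm, is 62 mm wide and 54 mm high. To be left fully home.
- tub: Open grey tub of screws, 64 x 60 x 40 mm, 250 g, standing loose on the cover to one side or the other of the isolator. Origin: centre of its underside.
- cleaner: White bottle, 48 mm across, 130 mm high, 180 g, standing loose on the cover on the side of the isolator away from the tub. Origin: centre of its underside.
- carton: Small cardboard carton, 60 x 90 x 55 mm (its x, y, z), 240 to 450 g, standing loose on the mat in front of the sockets, 165 mm or more from the socket end. Origin: centre of its underside.
Things that resemble listed ones, but are neither listed nor needed, are in the scene too. What is shaped like the plug but yellow is not meant.

How it is judged (in metres and radians):
On the way, in this order (a step that is already met when the one before it is completed fails the run):
1. the isolator is turned to OFF (within 0.15 rad) while the service plug is still home (drawn less than 5 mm) (value of joint isolator above 1.42 rad and x of plug_tip in the frame of pack above -0.0856 m), for 0.2 s.
2. the service plug is drawn right out: the tip of its nose is in front of the socket end (x of plug_tip in the frame of pack below -0.113 m), for 0.2 s.
At the end, for the whole second after the job is handed in: Isolator at OFF (within 0.15 rad); service plug flat and still on the mat, its nose tip 5 mm or more in front of the socket end, the plug within 160 mm of where it sat; blanking plug home (within 6 mm); tub, bottle and carton within 20 mm of where they stood (value of joint isolator above 1.42 rad and x of plug_tip in the frame of pack below -0.115 m and distance of plug from where it was at the start of the episode below 0.16 m and angle between plug's own z axis and vertical below 0.12 rad and z of plug in the frame of pack below 0.006 m and linear speed of plug below 0.02 m/s and distance of blank from where it was at the start of the episode below 0.006 m and distance of each of tub, cleaner, carton from where it was at the start of the episode below 0.02 m); the robot touches nothing.
It fails at once if the service plug is drawn more than 8 mm while the isolator is not OFF (value of joint isolator below 1.27 rad and x of plug_tip in the frame of pack below -0.0886 m).
It fails at once if the blanking plug is drawn or knocked by more than 8 mm (distance of blank from where it was at the start of the episode above 0.008 m).
It fails at once if the tub, bottle or carton is shifted by more than 25 mm or tipped over (distance of any of tub, cleaner, carton from where it was at the start of the episode above 0.025 m or angle between any of tub, cleaner, carton's own z axis and vertical above 0.5 rad).
It also fails if it takes over 42 s, if anything falls off the work surface, if the arm or the gripper's body presses on something with over 40 N, if the wrist force passes 120 N, or if a joint passes its speed limit or range.

### The arm

A 7-joint arm with a two-finger parallel gripper is mounted at the origin on the work surface. World frame = base frame: x ahead of the robot, y to its left, z up, the work surface at z = 0. Lengths are in mm, angles in rad, forces in N, time in s.
With the tool pointing down it reaches from about 425 to 800 mm from the base axis. Payload 8.3 kg.
Tool frame: the origin (TCP) lies on the mounting face of the last link; the fingertips stand 173 mm ahead of it and the grasp point (between the pads) lies 155 mm ahead of it (nose_length is the distance from the TCP to the fingertips, in mm); z points along the fingers, y is the line along which they close (so a half turn about z gives the same grasp; the last joint's range is limited). The gripper opens to 85 mm and grips with 20 to 120 N. Pads are 22 mm wide; open, the fingers measure 114 mm over their backs; the gripper's body (76 mm by 85 mm) begins 54 mm behind the grasp point. The pads swing forward as they close: fully open they stand 13 mm farther back than shut.
Start: joints at [-1.406, 0.383, 0.016, 1.37, -0.006, 1.388, -0.046], TCP at [141.107, 608.855, 404.679] pointing down, gripper open.
Joint ranges: [-2.95, 2.95], [-0.25, 2.06], [-1.52, 1.56], [0.18, 2.33], [-1.44, 4.58], [0.02, 2.06], [-3.01, 3.01]. Speed limits (rad/s): [2.39, 2.39, 3.01, 3.01, 3.14, 3.14, 3.14].

### API

Orientations are given as a unit quaternion [x, y, z, w].
In Python, from workcell import * gives the robot as it stands.
- The arm moves only by the shell command python3 -m handwheel 'ROWS' [FORCE]. ROWS is JSON, one flat list of numbers, 7 for each row, row after row: the turn, a rotation vector about the tool's x, y, z normalised to -1 to 1, where 1 is 8 degrees, then the shift along the tool's x, y, z normalised to -1 to 1, where 1 is 0.025 m, then the opening, from -1 (shut) to 1 (fully open). In form: [wx, wy, wz, x, y, z, claw, wx, wy, wz, x, y, z, claw, ...]. A call has exactly 5 rows; each row shifts and turns the commanded pose from where the row before left it, along the tool's axes as they then stand; what a row does not reach is not made up. A row lasts 1/10 s, in which the tool goes at most 50 mm and 8.59 degrees, less where a joint would pass 70% of its speed; a pose out of reach is approached as far as the arm can. A call with a number of a shift or a turn outside -1 to 1 is refused whole. A call with a gripper value outside its range is refused whole. The fingers move at their own pace and stop on an object; FORCE is the grip in N (left out, the last holds). Time passes only in rows, so rows that do not move let the fingers close, or fill a call up. It gives the time, the measured TCP pose, the force, the opening and the grip force at its end, in the units of the state.
- get_obs(): the state, without advancing time (a new reading comes with each control period).
- snapshot(name): name is "side" or "top"; returns (picture, depth): 480x640x3 uint8, blue, green, red; 480x640 float32, mm along the optical axis (not along the pixel's ray), 0 where there is no reading.
- calibration(name): a dict with "K" (3x3 intrinsics, pixels), "pose" (4x4, takes a point from camera to world coordinates). Camera axes: x right, y down, z forward; pixel columns grow to the right and rows downward; lengths in mm; the calibration is good to about 2 mm. A picture is of the moment at which its call begins. calibration takes no time and is no camera call.
- close_job(): hands the job in; it is judged then, once.
Trained networks look in the newest picture that a camera, given by its name, has taken for a name from the list of things; names that differ only in an ending like _2 or _b are one class to them, and where a whole thing is asked for, a point or a joint stands for the part that bears it (a point fixed in the world has none). Each returns a list of dicts, best first, with "score" (0 to 1); they miss things now and then, are a little off and sometimes report something else, mostly with a low value. They report only what shows in the picture. A call takes as long as a camera call. They do not tell look-alikes from the thing itself.
- spot_in(camera, query): "position" ([column, row] in pixels, amid what is visible of it).
- silhouettes(camera, query): "mask" (480x640 bool, what is visible of it) and "position" ([column, row] in pixels, amid what is visible of it).
The state is a dict: "time": time; "q": joint angles; "joint_velocities": joint speeds; "joint_efforts": joint torques, N m; "tcp_pos": TCP position; "tool_rot": TCP orientation; "wrist_force": force on the tool from outside, world axes, zero at the start; "ft_torque": the same for the moment, N m; "opening": finger opening in mm; "grasp_force": force on a finger pad.
Only numpy, scipy, OpenCV 4.12 (cv2) and the standard library are available. Lean on these libraries where they do the work, as an engineer would, in place of code of your own. Each camera call takes 0.05 s, during which the arm holds its last target. There are 200 camera calls.

## Working session

There is one attempt and no reset: what is moved stays moved. The work goes in short steps, Python scripts to look and compute and a shell command to move; the robot and the scene stay as the last step left them, time stands still between calls to the robot, and variables do not carry over. Pictures are saved under pics/ and viewed, at most 10 in all, crops included, and the job is handed in when it is done.

```bash
mkdir -p pics; ls; cat > h.py <<'E'
from workcell import *
import numpy as np, cv2
def cloud(cam,depth):
    c=calibration(cam);K=np.array(c["K"]);P=np.array(c["pose"])
    v,u=np.mgrid[0:480,0:640]
    X=np.stack([(u-K[0,2])/K[0,0]*depth,(v-K[1,2])/K[1,1]*depth,depth,np.ones_like(depth)],-1)
    return (X@P.T)[...,:3]
E
python3 - <<'E'
from h import *
for c in("top","side"):
    p,d=snapshot(c); cv2.imwrite(f"pics/{c}0.png",p); np.save(c+"0.npy",cloud(c,d).astype(np.float32)); 
    for q in("pack","isolator","plug","blank","tub","cleaner","carton","plug_grip"):
        print(c,q,[(np.round(r["position"]),round(r["score"],2)) for r in spot_in(c,q)][:4])
    print(np.round(calibration(c)["pose"],2).tolist())
o=get_obs();print(o["time"],o["tool_rot"],o["opening"])
E
```

```text
pics
top pack [(array([187., 247.]), 0.59)]
top isolator [(array([199., 248.]), 0.73), (array([184., 249.]), 0.17)]
top plug [(array([344., 146.]), 0.98), (array([270., 312.]), 0.83)]
top blank []
top tub [(array([217., 175.]), 0.71), (array([146., 305.]), 0.19)]
top cleaner [(array([148., 308.]), 0.67)]
top carton [(array([405., 312.]), 0.86), (array([272., 313.]), 0.64)]
top plug_grip [(array([269., 315.]), 0.8), (array([346., 149.]), 0.72)]
[[0.01, -0.99, 0.12, 493.85], [-1.0, -0.01, -0.0, 53.49], [0.0, -0.12, -0.99, 861.31], [0.0, 0.0, 0.0, 1.0]]
side pack [(array([304., 204.]), 0.94)]
side isolator [(array([305., 173.]), 0.75), (array([369., 182.]), 0.21)]
side plug [(array([247., 251.]), 0.9), (array([421., 298.]), 0.61)]
side blank [(array([335., 244.]), 0.83), (array([371., 180.]), 0.53)]
side tub [(array([369., 182.]), 0.88), (array([247., 253.]), 0.46), (array([306., 203.]), 0.44)]
side cleaner [(array([252., 139.]), 0.8)]
side carton [(array([233., 338.]), 0.73)]
side plug_grip [(array([422., 298.]), 0.83), (array([246., 254.]), 0.55)]
[[1.0, 0.0, 0.03, 572.14], [-0.02, -0.56, 0.83, -622.19], [0.02, -0.83, -0.56, 539.63], [0.0, 0.0, 0.0, 1.0]]
0.9 [ 1.13618266e-01  9.93524478e-01 -2.65555848e-05 -2.71056424e-05] 85.54861837821299
```

View pics/top0.png

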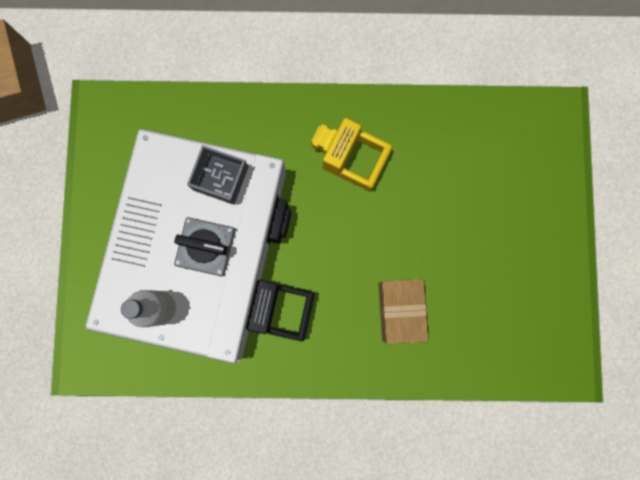

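View pics/side0.png

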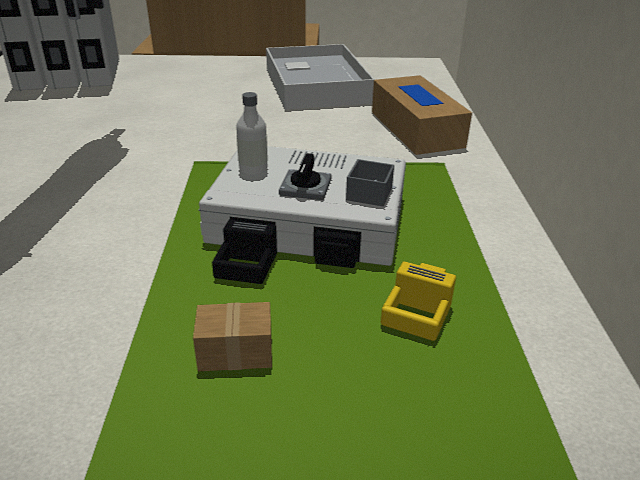

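The top view shows the black service plug with its stirrup at (283,310), the blanking plug at (280,220), the isolator in ON at (204,245), the tub at (217,175), the bottle at (148,308) and the carton at (404,311).

Could be taken for the plug: the yellow one at (350,155), which has a stirrup but is the wrong colour, and the blank at (280,220), which has no handle. I choose the black one at (283,310).

```bash
python3 - <<'E'
from h import *
W=np.load("top0.npy");p=cv2.imread("pics/top0.png")
v,u=np.mgrid[0:480,0:640]
# cover
roi=(u>70)&(u<300)&(v>115)&(v<375)
m=roi&(abs(W[...,2]-79)<8)&(p.min(-1)>140)
print("cover z",np.median(W[m][:,2]))
n,l,s,c=cv2.connectedComponentsWithStats(m.astype(np.uint8));k=1+s[1:,4].argmax()
r=cv2.minAreaRect(W[l==k][:,:2].astype(np.float32));print("cover",r);print(cv2.boxPoints(r))
# mat z
print("mat z",np.median(W[(u>450)&(u<570)&(v>100)&(v<380)][:,2]))
def rect(nm,mm):
    n,l,s,c=cv2.connectedComponentsWithStats(mm.astype(np.uint8));k=1+s[1:,4].argmax();P=W[l==k]
    print(nm,len(P),np.median(P[:,2]),cv2.minAreaRect(P[:,:2].astype(np.float32)))
dark=p.max(-1)<90
rect("bar",(abs(u-204)<35)&(abs(v-245)<35)&(W[...,2]>113))
rect("plugbody",(u>240)&(u<330)&(v>265)&(v<350)&dark&(W[...,2]>48)&(W[...,2]<66))
rect("stirrup",(u>262)&(u<330)&(v>265)&(v<350)&dark&(W[...,2]>24)&(W[...,2]<45))
rect("blank",(u>255)&(u<300)&(v>185)&(v<250)&dark&(W[...,2]>48)&(W[...,2]<66))
rect("tub",(abs(u-217)<40)&(abs(v-175)<40)&(W[...,2]>108))
rect("bottle",(abs(u-150)<45)&(abs(v-308)<35)&(W[...,2]>120))
rect("carton",(abs(u-404)<45)&(abs(v-312)<45)&(W[...,2]>45))
cv2.imwrite("pics/crop1.png",cv2.resize(p[195:355,150:330],None,fx=3.5,fy=3.5,interpolation=2))
E
```

```text
cover z 78.63276
cover ((577.4146118164062, 237.51678466796875), (219.3695831298828, 299.3684387207031), 77.97001647949219)
[[408.15674 161.43854]
 [700.9507   99.04309]
 [746.6725  313.59503]
 [453.87854 375.99048]]
mat z 2.939845
bar 546 122.32553 ((544.2413330078125, 144.53286743164062), (206.69607543945312, 24.28704261779785), 67.7396240234375)
plugbody 994 56.7634 ((480.4020690917969, 129.2606201171875), (31.46782875061035, 114.98790740966797), 78.02194213867188)
stirrup 800 35.20073 ((478.3232421875, 85.23587036132812), (56.284671783447266, 74.95879364013672), 78.22427368164062)
blank 600 56.39736 ((617.5648193359375, 104.05562591552734), (24.270797729492188, 93.26410675048828), 78.33653259277344)
tub 624 117.85218 ((610.3263549804688, 123.01237487792969), (259.33038330078125, 79.66731262207031), 47.910888671875)
bottle 1452 168.9253 ((477.2951354980469, 171.33067321777344), (233.089599609375, 48.10472869873047), 86.337158203125)
carton 2665 57.90003 ((479.32989501953125, -29.166419982910156), (90.13471984863281, 162.93710327148438), 3.917224884033203)
```

View pics/crop1.png

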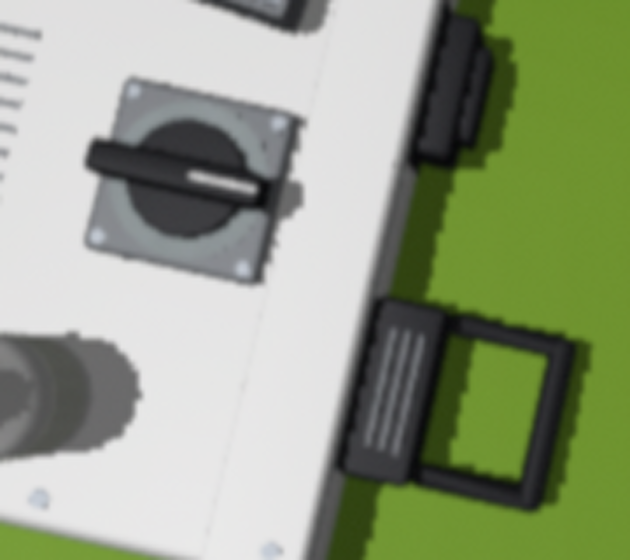

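The crop confirms the choice: the stirrup plug at (283,310) is black and home, with open space inside its stirrup. The isolator bar lies along the unit's x (ON), and the blank has no handle.

```bash
python3 - <<'E'
from h import *
W=np.load("top0.npy");p=cv2.imread("pics/top0.png")
S=np.load("side0.npy")
v,u=np.mgrid[0:480,0:640]
c=np.array([577.4,237.5]);a=np.radians(78.0);ex=np.array([np.cos(a),np.sin(a)]);ey=np.array([-ex[1],ex[0]])
def show(nm,W,mm):
    n,l,s,_=cv2.connectedComponentsWithStats(mm.astype(np.uint8));k=1+s[1:,4].argmax();P=W[l==k]
    q=np.c_[(P[:,:2]-c)@ex,(P[:,:2]-c)@ey,P[:,2]]
    print(nm,len(P),np.round(np.percentile(q,[2,50,98],axis=0),1).tolist())
def box(z0,z1,x0,x1,y0,y1,W=W):
    q=(W[...,:2]-c)@np.c_[ex,ey]
    return (W[...,2]>z0)&(W[...,2]<z1)&(q[...,0]>x0)&(q[...,0]<x1)&(q[...,1]>y0)&(q[...,1]<y1)
dark=p.max(-1)<90
show("bar",W,box(114,135,-80,20,-32,32))
show("tub",W,box(108,130,-110,110,-150,-30)); show("bottle",W,box(95,230,-110,110,35,150))
show("bottleS",S,box(95,180,-110,110,35,150,S)); 
show("plugbody",W,box(45,70,-160,-108,20,110)&dark); show("stirrupbar",W,box(26,45,-215,-185,10,115)&dark)
show("blank",W,box(45,70,-160,-108,-110,-20)&dark); show("carton",W,box(45,70,-350,-230,-50,150))
E
```

```text
bar 541 [[-64.6, -5.8, 117.8], [-31.3, 1.2, 122.3], [2.0, 7.7, 125.2]]
tub 620 [[-62.0, -132.2, 108.3], [-26.4, -101.9, 117.8], [5.3, -68.4, 120.8]]
bottle 1592 [[-13.2, 75.6, 101.5], [0.7, 95.7, 167.0], [22.7, 118.9, 210.1]]
bottleS 1483 [[-14.3, 71.7, 97.4], [-6.8, 89.4, 139.2], [13.4, 115.2, 177.1]]
plugbody 1002 [[-141.6, 28.8, 51.6], [-124.7, 65.6, 56.8], [-110.5, 102.3, 66.1]]
stirrupbar 407 [[-197.4, 29.4, 31.1], [-191.4, 64.8, 35.1], [-185.7, 100.6, 38.7]]
blank 706 [[-133.7, -97.6, 45.9], [-120.1, -63.3, 56.1], [-110.4, -30.0, 66.7]]
carton 2233 [[-348.8, -18.0, 53.4], [-324.8, 23.4, 57.9], [-295.1, 71.3, 60.7]]
```

```bash
python3 -m handwheel '[0,0,0,-1,-0.58,-0.4,0, 0,0,0,-1,-0.58,-0.4,0, 0,0,0,-1,-0.58,-0.2,0, 0,0,0,-1,-0.58,0,0, 0,0,0,-1,-0.58,0,0]' 60
python3 -m handwheel '[0,0,0,-1,-0.58,0,0, 0,0,0,-1,-0.58,0,0, 0,0,0,-1,-0.58,0,0, 0,0,0,-1,-0.58,0,0, 0,0,0,-1,-0.58,0,0]'
```

```text
time: 1.4
tcp_pos: [247.3, 509.1, 430.1]
tool_rot: [0.114, 0.994, 0.0, 0.0]
wrist_force: [0.7, 0.1, -0.3]
opening: 42.7
grasp_force: 0.0
time: 1.9
tcp_pos: [352.7, 410.2, 429.9]
tool_rot: [0.114, 0.994, 0.0, 0.0]
wrist_force: [-0.4, -0.4, 0.1]
opening: 42.8
grasp_force: 0.0
```

```bash
python3 -m handwheel '[0,0,0,-1,-0.59,0,0, 0,0,0,-1,-0.59,0,0, 0,0,0,-1,-0.59,0,0, 0,0,0,-1,-0.59,0,0, 0,0,0,-1,-0.59,0,0]'
python3 -m handwheel '[0,0,0,-1,-0.59,0,0, 0,0,0,-1,-0.59,0,0, 0,0,0,-1,-0.59,0,0, 0,0,0,-1,-0.59,0,0, 0,0,0,-1,-0.59,0,0]'
python3 -m handwheel '[0,0,1,0,0,0,0, 0,0,1,0,0,0,0, 0,0,1,0,0,0,0, 0,0,1,0,0,0,0, 0,0,1,0,0,0,0]'
python3 -m handwheel '[0,0,1,0,0,0,0, 0,0,1,0,0,0,0, 0,0,1,0,0,0,0, 0,0,1,0,0,0,0, 0,0,1,0,0,0,0]'
python3 -m handwheel '[0,0,1,0,0,0,0, 0,0,0.12,0,0,0,0, 0,0,0,0,0,0,0, 0,0,0,0,0,0,0, 0,0,0,0,0,0,0]'
python3 - <<'E'
from h import *
from scipy.spatial.transform import Rotation as R
o=get_obs();r=R.from_quat(o["tool_rot"]).as_matrix();print(np.round(r,3).tolist(),np.round(o["q"],2),o["tcp_pos"])
print("tool delta",r.T@(np.array([571.2,208.2,274])-o["tcp_pos"]),np.degrees(np.arctan2(r[1,1],r[0,1])))
E
```

```text
time: 2.4
tcp_pos: [457.7, 310.2, 429.9]
tool_rot: [0.114, 0.994, 0.0, 0.0]
wrist_force: [0.8, 0.6, -0.1]
opening: 42.7
grasp_force: 0.0
time: 2.9
tcp_pos: [562.9, 210.2, 429.8]
tool_rot: [0.114, 0.994, 0.0, 0.0]
wrist_force: [-0.1, 0.4, -0.0]
opening: 42.6
grasp_force: 0.0
time: 3.4
tcp_pos: [562.1, 211.1, 429.7]
tool_rot: [0.449, 0.893, 0.0, -0.0]
wrist_force: [-0.0, 0.7, 0.7]
opening: 42.9
grasp_force: 0.0
time: 3.9
tcp_pos: [562.1, 211.1, 429.8]
tool_rot: [0.728, 0.686, 0.0, -0.0]
wrist_force: [0.5, 0.1, 0.3]
opening: 42.7
grasp_force: 0.0
time: 4.4
tcp_pos: [562.2, 211.0, 429.7]
tool_rot: [0.777, 0.63, -0.0, -0.0]
wrist_force: [0.6, 0.2, -0.2]
opening: 42.7
grasp_force: 0.0
[[0.206, 0.979, -0.0], [0.979, -0.206, 0.0], [0.0, -0.0, -1.0]] [-0.86  0.35  0.6   1.42 -0.2   1.43 -0.47] [562.15360309 210.99825543 429.68640779]
tool delta [ -0.88245492   9.43985437 155.68569466] -11.893258102884834
```

```bash
python3 -m handwheel '[0,0,0,-0.03,0.38,0.9,0, 0,0,0,0,0,0.9,0, 0,0,0,0,0,0.9,0, 0,0,0,0,0,0.9,0, 0,0,0,0,0,0.9,0]'
python3 -m handwheel '[0,0,0,0,0,0.5,0, 0,0,0,0,0,0.5,0, 0,0,0,0,0,0.4,0, 0,0,0,0,0,0.3,0, 0,0,0,0,0,0,0]'
python3 - <<'E'
from h import *
p,d=snapshot("side"); cv2.imwrite("pics/s1.png",cv2.resize(p[60:270,180:460],None,fx=2.8,fy=2.8))
print(get_obs()["tcp_pos"])
E
```

```text
time: 4.9
tcp_pos: [571.3, 208.2, 316.3]
tool_rot: [0.777, 0.63, 0.0, -0.0]
wrist_force: [-0.6, 0.5, -0.4]
opening: 42.9
grasp_force: 0.0
time: 5.4
tcp_pos: [571.1, 208.3, 273.9]
tool_rot: [0.777, 0.629, -0.001, -0.0]
wrist_force: [-0.7, 0.2, -0.9]
opening: 42.8
grasp_force: 0.0
[571.3249445  208.2981477  274.61104715]
```

View pics/s1.png

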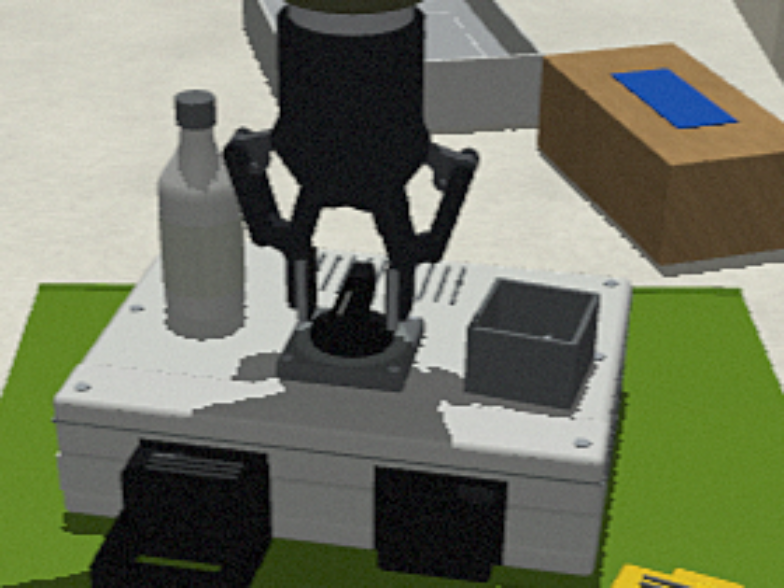

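The fingers straddle the bar (crop about (350,310)), clear of the bottle (200,220) and the tub (535,330). I'll close the gripper and turn.

```bash
python3 -m handwheel '[0,0,0,0,0,0,-1, 0,0,0,0,0,0,-1, 0,0,0,0,0,0,-1, 0,0,0,0,0,0,-1, 0,0,0,0,0,0,-1]' 60
python3 -m handwheel '[0,0,-0.5,0,0,0,-1, 0,0,-0.8,0,0,0,-1, 0,0,-0.8,0,0,0,-1, 0,0,-0.8,0,0,0,-1, 0,0,-0.8,0,0,0,-1]'
```

```text
time: 5.95
tcp_pos: [571.7, 208.3, 275.6]
tool_rot: [0.777, 0.629, 0.001, 0.0]
wrist_force: [1.0, -0.5, 4.8]
opening: 12.3
grasp_force: 60.2
time: 6.45
tcp_pos: [571.4, 208.2, 275.6]
tool_rot: [0.589, 0.808, 0.0, 0.0]
wrist_force: [-2.1, -1.0, 7.7]
opening: 12.9
grasp_force: 60.6
```

```bash
python3 -m handwheel '[0,0,-0.8,0,0,-0.04,-1, 0,0,-0.8,0,0,0,-1, 0,0,-0.8,0,0,0,-1, 0,0,-0.8,0,0,0,-1, 0,0,-0.8,0,0,0,-1]'
python3 -m handwheel '[0,0,-0.8,0,0,0,-1, 0,0,-0.8,0,0,0,-1, 0,0,-0.8,0,0,0,-1, 0,0,-0.75,0,0,0,-1, 0,0,-0.5,0,0,0,-1]'
python3 -m handwheel '[0,0,0,0,0,0,-1, 0,0,0,0,0,0,-1, 0,0,0,0,0,0,-1, 0,0,0,0,0,0,-1, 0,0,0,0,0,0,-1]'
python3 -c "
from h import *
o=get_obs();print(o['ft_torque'],o['q'])"
```

```text
time: 6.95
tcp_pos: [571.2, 208.1, 275.6]
tool_rot: [0.343, 0.939, -0.0, -0.0]
wrist_force: [-0.3, -0.7, 1.3]
opening: 12.5
grasp_force: 59.9
time: 7.45
tcp_pos: [571.1, 207.8, 275.6]
tool_rot: [0.096, 0.995, -0.0, -0.0]
wrist_force: [-1.2, -1.0, 2.6]
opening: 12.4
grasp_force: 60.7
time: 7.95
tcp_pos: [571.1, 207.9, 275.6]
tool_rot: [0.098, 0.995, -0.0, -0.0]
wrist_force: [-3.3, -3.8, 5.1]
opening: 12.6
grasp_force: 60.5
[-0.96593194  0.84301952 -0.54055329] [-0.58743364  0.44285255  0.24545821  1.59870961 -0.11567043  1.11536671
  1.06035202]
```

```bash
python3 -m handwheel '[0,0,0,0,0,0,-0.1, 0,0,0,0,0,0,-0.1, 0,0,0,0,0,0,-0.1, 0,0,0,0,0,-0.5,-0.1, 0,0,0,0,0,-1,-0.1]'
python3 -m handwheel '[0,0,0,0,0,-1,-0.1, 0,0,0,0,0,-1,-0.1, 0,0,0,0,0,-1,-0.1, 0,0,0,0,0,-1,-0.1, 0,0,0,0,0,0,-0.1]'
python3 - <<'E'
from h import *
from scipy.spatial.transform import Rotation as R
p,d=snapshot("side"); cv2.imwrite("pics/s2.png",cv2.resize(p[60:350,180:460],None,fx=2,fy=2))
o=get_obs();r=R.from_quat(o["tool_rot"]).as_matrix();print(o["tcp_pos"])
print("tool delta",r.T@(np.array([473.8,64.2,182])-o["tcp_pos"]),np.degrees(np.arctan2(r[1,1],r[0,1])))
E
```

```text
time: 8.45
tcp_pos: [570.7, 208.4, 312.3]
tool_rot: [0.097, 0.995, -0.001, -0.002]
wrist_force: [0.4, 0.0, 0.9]
opening: 38.4
grasp_force: 0.0
time: 8.95
tcp_pos: [571.9, 208.4, 418.6]
tool_rot: [0.098, 0.995, 0.002, 0.003]
wrist_force: [0.9, -0.2, 0.5]
opening: 38.6
grasp_force: 0.0
[571.64934315 208.31173321 416.25393048]
tool delta [  68.91748909 -161.09448766  233.48776261] 78.78808642302505
```

View pics/s2.png

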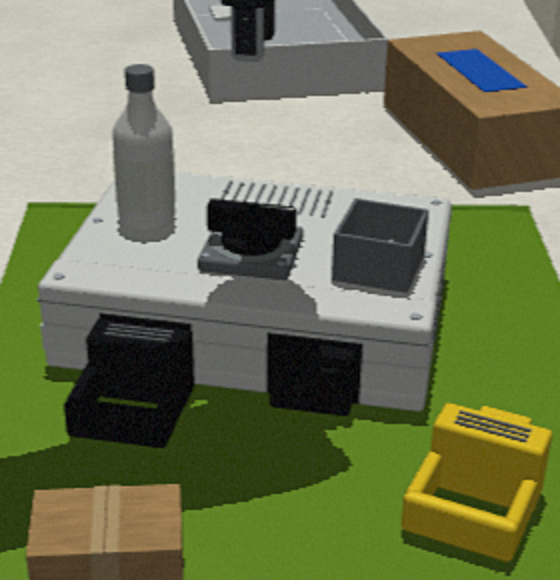

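The isolator bar now lies parallel to the socket end (crop (250,220)), so it is OFF. The plug, blank, tub and bottle haven't moved. Next is the stirrup bar.

```bash
python3 -m handwheel '[0,0,0.1,0.55,-1,0,-0.1, 0,0,0,0.55,-1,0,-0.1, 0,0,0,0.55,-1,0,-0.1, 0,0,0,0.55,-1,0,-0.1, 0,0,0,0.55,-1,0,-0.1]'
python3 -m handwheel '[0,0,0,0,-1,0.6,-0.1, 0,0,0,0,-0.44,1,-0.1, 0,0,0,0,0,1,-0.1, 0,0,0,0,0,1,-0.1, 0,0,0,0,0,1,-0.1]'
python3 -m handwheel '[0,0,0,0,0,1,-0.1, 0,0,0,0,0,1,-0.1, 0,0,0,0,0,0,-0.1, 0,0,0,0,0,0,-0.1, 0,0,0,0,0,0,-0.1]'
cat > d.py <<'E'
from h import *
from scipy.spatial.transform import Rotation as R
o=get_obs();r=R.from_quat(o["tool_rot"]).as_matrix();print(o["tcp_pos"])
print("tool delta",r.T@(np.array([473.9,64.4,182])-o["tcp_pos"]),np.degrees(np.arctan2(r[1,1],r[0,1])),r[:,2])
E
python3 d.py
python3 - <<'E'
from h import *
p,d=snapshot("top"); cv2.imwrite("pics/t2.png",cv2.resize(p[180:380,180:440],None,fx=2.8,fy=2.8))
E
```

```text
time: 9.5
tcp_pos: [477.3, 99.3, 412.5]
tool_rot: [0.105, 0.995, -0.0, -0.001]
wrist_force: [0.4, 0.3, 0.1]
opening: 38.5
grasp_force: 0.0
time: 10.0
tcp_pos: [470.3, 64.7, 296.9]
tool_rot: [0.105, 0.995, -0.0, -0.0]
wrist_force: [0.9, 0.1, -0.3]
opening: 38.5
grasp_force: 0.0
time: 10.5
tcp_pos: [471.4, 64.9, 249.4]
tool_rot: [0.105, 0.995, 0.0, 0.001]
wrist_force: [-0.3, 0.4, 0.2]
opening: 39.0
grasp_force: 0.0
[471.36675597  64.94353802 249.4486324 ]
tool delta [-2.48431286e+00 -5.74216456e-02  6.74526179e+01] 77.98863239190422 [ 1.70898245e-03  4.39250640e-04 -9.99998443e-01]
```

View pics/t2.png

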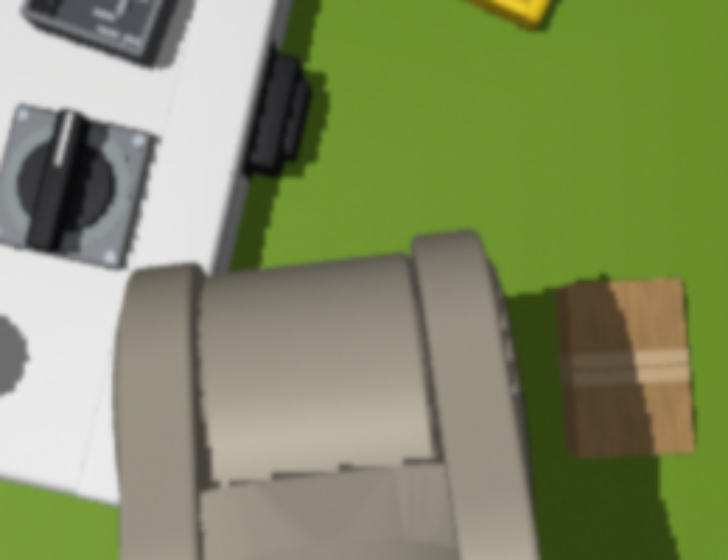

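The arm hides the plug in the top view. The isolator at (65,180) shows OFF, and the carton at (625,365) is well clear. I'll descend.

```bash
python3 -m handwheel '[0,0,0,-0.1,0,0.6,-0.1, 0,0,0,0,0,0.6,-0.1, 0,0,0,0,0,0.6,-0.1, 0,0,0,0,0,0.5,-0.1, 0,0,0,0,0,0.35,-0.1]'
python3 -m handwheel '[0,0,0,0,0,0,-1, 0,0,0,0,0,0,-1, 0,0,0,0,0,0,-1, 0,0,0,0,0,0,-1, 0,0,0,0,0,0,-1]' 60
python3 d.py
```

```text
time: 11.05
tcp_pos: [473.5, 64.4, 182.1]
tool_rot: [0.105, 0.995, 0.0, 0.0]
wrist_force: [-24.9, -12.9, 88.8]
opening: 38.3
grasp_force: 0.0
time: 11.55
tcp_pos: [473.5, 64.3, 182.3]
tool_rot: [0.105, 0.995, 0.0, 0.0]
wrist_force: [0.5, -1.1, 2.2]
opening: 11.4
grasp_force: 60.1
[473.53434027  64.32444587 182.26068423]
tool delta [-0.34174403  0.14993201  0.26096578] 77.98764857211124 [ 7.46514022e-04  1.14610664e-04 -9.99999715e-01]
```

```bash
python3 -m handwheel '[0,0,0,0,-0.2,0,-1, 0,0,0,0,-0.2,0,-1, 0,0,0,0,-0.2,0,-1, 0,0,0,0,-0.2,0,-1, 0,0,0,0,-0.2,0,-1]' 80
python3 -m handwheel '[0,0,0,0,-0.25,0,-1, 0,0,0,0,-0.25,0,-1, 0,0,0,0,-0.25,0,-1, 0,0,0,0,-0.2,0,-1, 0,0,0,0,0,0,-1]'
python3 d.py
```

```text
time: 12.05
tcp_pos: [468.2, 39.9, 182.2]
tool_rot: [0.104, 0.995, 0.0, 0.0]
wrist_force: [1.3, 3.4, 3.2]
opening: 10.5
grasp_force: 81.9
time: 12.55
tcp_pos: [463.1, 15.4, 182.2]
tool_rot: [0.105, 0.994, -0.0, 0.0]
wrist_force: [-0.1, 0.1, 7.3]
opening: 10.5
grasp_force: 82.5
[463.05458371  15.40284652 182.16766612]
tool delta [-0.34437893 50.18198128  0.14957842] 77.91217886475643 [ 1.93295086e-04 -4.11943279e-04 -9.99999896e-01]
```

```bash
python3 -m handwheel '[0,0,0,0,0,0,-0.45, 0,0,0,0,0,0,-0.45, 0,0,0,0,0,0,-0.45, 0,0,0,0,0,0,-0.45, 0,0,0,0,0,0,-0.45]'
python3 -m handwheel '[0,0,0,0,0,-0.2,-0.45, 0,0,0,0,0,-0.3,-0.45, 0,0,0,0,0,-0.6,-0.45, 0,0,0,0,0,-0.8,-0.45, 0,0,0,0,0,-1,-0.45]'
python3 -m handwheel '[0,0,0,0,0,-1,-0.45, 0,0,0,0,0,-1,-0.45, 0,0,0,0,0,-1,-0.45, 0,0,0,0,0,-1,-0.45, 0,0,0,0,0,-1,-0.45]'
python3 -m handwheel '[0,0,0,0,0,-1,-0.45, 0,0,0,0,0,-1,-0.45, 0,0,0,0,0,0,-0.45, 0,0,0,0,0,0,-0.45, 0,0,0,0,0,0,-0.45]'
python3 - <<'E'
from h import *
for c in("side","top"):
    p,d=snapshot(c); np.save(c+"9.npy",cloud(c,d)); cv2.imwrite(f"pics/{c}9.png",p)
W=np.load("top9.npy");S=np.load("side9.npy");S0=np.load("side0.npy")
c=np.array([577.4,237.5]);a=np.radians(78.0);ex=np.array([np.cos(a),np.sin(a)]);ey=np.array([-ex[1],ex[0]])
def box(nm,W,z0,z1,x0,x1,y0,y1):
    q=np.dstack([(W[...,:2]-c)@np.c_[ex,ey],W[...,2]]);m=(q>[x0,y0,z0]).all(-1)&(q<[x1,y1,z1]).all(-1)
    print(nm,m.sum(),np.round(np.percentile(q[m],[2,50,98],axis=0),1).tolist())
for nm,X in(("before",S0),("after",S)):
    box("tub "+nm,X,85,130,-110,110,-150,-50);box("bottle "+nm,X,95,230,-110,110,60,150)
    box("blank "+nm,X,20,66,-160,-108,-110,-20);box("carton "+nm,X,10,70,-380,-270,-60,130)
box("plug",S,10,66,-260,-125,10,115)
E
```

```text
time: 13.05
tcp_pos: [463.0, 16.6, 181.7]
tool_rot: [0.105, 0.995, -0.0, -0.0]
wrist_force: [-0.0, -0.3, -0.1]
opening: 23.7
grasp_force: 0.0
time: 13.55
tcp_pos: [462.8, 16.6, 255.3]
tool_rot: [0.105, 0.995, -0.0, -0.0]
wrist_force: [0.1, 0.1, 0.2]
opening: 23.5
grasp_force: 0.0
time: 14.05
tcp_pos: [462.8, 16.5, 381.3]
tool_rot: [0.105, 0.994, 0.0, 0.0]
wrist_force: [0.6, -0.1, -0.7]
opening: 23.9
grasp_force: 0.0
time: 14.55
tcp_pos: [462.8, 16.6, 428.8]
tool_rot: [0.105, 0.995, -0.0, -0.001]
wrist_force: [0.6, 0.6, -0.1]
opening: 23.8
grasp_force: 0.0
tub before 1632 [[-63.2, -135.2, 86.3], [-51.1, -103.4, 104.2], [5.2, -72.3, 118.3]]
bottle before 1770 [[-14.2, 71.9, 97.8], [-4.9, 90.5, 146.9], [14.8, 115.0, 207.7]]
blank before 1816 [[-135.6, -107.8, 21.1], [-124.1, -67.8, 46.8], [-108.3, -22.6, 64.9]]
carton before 4700 [[-369.9, -24.3, 12.1], [-349.8, 20.0, 55.9], [-299.7, 64.4, 58.5]]
tub after 1630 [[-63.2, -135.2, 86.1], [-49.9, -103.4, 104.2], [5.6, -72.3, 118.4]]
bottle after 1762 [[-14.0, 71.9, 97.7], [-4.6, 90.5, 147.2], [14.6, 115.3, 207.7]]
blank after 1832 [[-135.4, -107.7, 21.3], [-124.3, -67.8, 47.0], [-108.4, -22.5, 64.9]]
carton after 4692 [[-369.8, -24.1, 12.3], [-349.6, 19.9, 55.9], [-299.9, 64.5, 58.5]]
plug 3370 [[-247.8, 25.1, 11.4], [-191.3, 60.5, 34.1], [-161.4, 98.3, 57.5]]
```

View pics/side9.png

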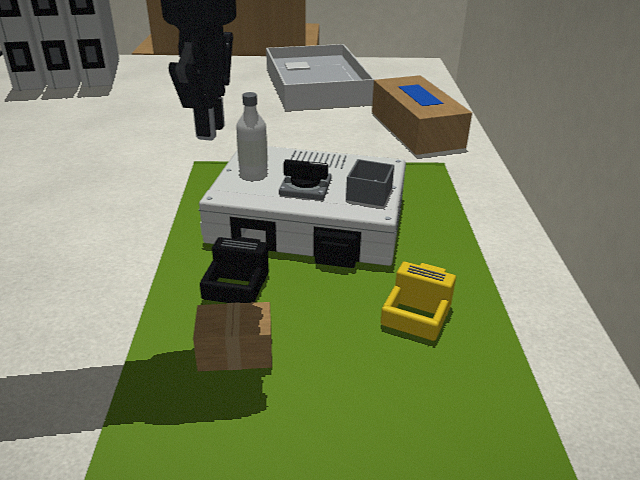

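The plug lies flat on the mat at (235,268), about 50 mm out, with the empty socket visible behind it at (253,235). The isolator at (305,170) is OFF, and the blank (336,246), tub, bottle and carton measure the same as before.

```bash
python3 -c "
from workcell import *
print(close_job())"
```

```text
the job is handed in; nothing more can be done
None
```

The isolator was turned to OFF and then the service plug was drawn about 50 mm; it lies flat in front of its socket, nothing else moved, and the job is handed in (no verdict was returned; the wrist force briefly read 89 N, under the 120 N limit, as I lowered onto the plug handle, cause not checked).

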